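# Roll the bar blank into the V-block

## Task

Two round aluminium bars lie on the bench, one on each side of the steel V-block. Push the longer bar by its side with the fingertips so that it rolls along the bench, up the block's ramp and settles in the V, ready for marking out; do not pick it up or carry it. Leave the shorter bar at the other side, the wax block and the sanding block where they are.

Things in the scene. Friction and masses are not known exactly. Their poses are not given: they have to be found in the camera images.
- long_bar: Longer round bar, bright aluminium with dark bored ends: 60 mm diameter, 110 mm long, about 0.6 kg, slippery (friction about 0.4), free to roll. Origin on its axis at mid-length, 30 mm above the bench; x runs along the bar, y and z turn as it rolls. It starts 155 to 200 mm to one side of the V-block (either side), within 10 degrees of parallel; left alone on the level it soon stops.
- short_bar: The shorter round bar, same material and same 60 mm diameter, only 60 mm long, about 0.3 kg, lying free on the other side of the V-block. Origin on its axis at mid-length, x along the bar. To be left alone.
- v_block: Steel V-block fixed to the bench. Origin on the bench under the centre of the V; x along the V, y across, z up. 130 mm long. Alike on both sides (+y, -y): a ramp rises from the bench at y = 85 mm to 18 mm height at y = 25 mm, a flat crest runs to y = 21 mm, then a flank falls at 30 degrees to the middle, 6 mm above the bench.
- v_rest (a point): Where the middle of the bar's axis lies when the bar is seated in the V: over the block's origin, 40 mm above the bench; axes as the block's. On the crest the bar's axis is 48 mm above the bench. Once past the crest the bar rolls down into the V by itself; pushed on too far it climbs out on the other side.
- wax_block: Yellow wax block, 35x55x18 mm, lying loose at the left end of the work area, left of the bars; origin under its centre. To be left alone.
- sanding_block: Brown cork sanding block, 41x76x25 mm, lying loose at the right end of the work area, right of the bars; origin under its centre. To be left alone.
There are look-alikes about, which are no part of the job. Leave any orange look-alike of the long_bar alone.

How it is judged:
On the way, in this order (a step that is already met when the one before it is completed fails the run):
1. the longer bar has rolled: it has turned about its own axis by some 70 degrees or more (angle between long_bar's own z axis and vertical above 1.2 rad).
2. the longer bar has reached the V (y of long_bar in the frame of v_block between -0.012 and 0.012 m and z of long_bar in the frame of v_block below 0.055 m), for 0.1 s.
At the end, for the whole second after the job is handed in: The longer bar rests in the V: axis within 4 mm of the V's middle and 36 to 45 mm above the bench, parallel to the V within 0.06 rad, its middle within 40 mm of the block's along the V, at rest. The shorter bar and the wax and sanding blocks are within 20 mm of their starts (y of long_bar in the frame of v_block between -0.004 and 0.004 m and z of long_bar in the frame of v_block between 0.036 and 0.045 m and x of long_bar in the frame of v_block between -0.04 and 0.04 m and angle between the x axis of long_bar and the x axis of v_block, either way round below 0.06 rad and linear speed of long_bar below 0.01 m/s and angular speed of long_bar below 0.3 rad/s and distance of each of short_bar, wax_block, sanding_block from where it was at the start of the episode below 0.02 m); the robot touches nothing.
It fails at once if the longer bar is lifted: its axis more than 65 mm above the bench anywhere, or more than 42 mm (12 mm clear) while it is over the bare bench beside the block (height (world z) of long_bar above 0.065 m or (height (world z) of long_bar above 0.042 m and (y of long_bar in the frame of v_block above 0.105 m or y of long_bar in the frame of v_block below -0.105 m))).
It fails at once if the shorter bar, the wax block or the sanding block is moved by more than 30 mm (distance of any of short_bar, wax_block, sanding_block from where it was at the start of the episode above 0.03 m).
It also fails if it takes over 32 s, if anything falls off the work surface, if the arm or the gripper's body presses on something with over 40 N, if the wrist force passes 120 N, or if a joint passes its speed limit or range.

## Robot

A 6-joint arm with a two-finger parallel gripper is mounted at the origin on the work surface; the furniture and walls round the work are solid. World frame = base frame: x ahead of the robot, y to its left, z up, the work surface at z = 0. Lengths are in m, angles in rad, forces in N, time in s.
With the tool pointing down it reaches from about 0.25 to 0.725 m from the base axis. Payload 4 kg.
Tool frame: the origin (TCP) lies midway between the tips of the shut fingers; the grasp point (between the pads) lies 19 mm behind it; x points along the fingers, y is the direction in which the jaws open and shut, and the axes are right-handed (so a half turn about x gives the same grasp; the last joint's range is limited). The gripper opens to 85 mm and grips with 20 to 120 N. Pads are 22 mm wide; open, the fingers measure 114 mm over their backs; the gripper's body (76 mm by 85 mm) begins 54 mm behind the grasp point. The pads swing forward as they close: fully open they stand 13 mm farther back than shut.
Start: joints at [-1.214, 0.241, 0.005, 1.335, 0, 1.571], TCP at [0.175, -0.469, 0.231] pointing down, gripper open.
Joint ranges: [-2.72, 2.72], [-1.05, 1.87], [-1.09, 1.28], [-1.99, 2.15], [-1.42, 1.44], [-3.14, 3.14]. Speed limits (rad/s): [2.79, 2.79, 3.14, 3.14, 3.14, 3.14].

## Interface

Orientations are given as a unit quaternion [w, x, y, z].
In Python, from plant import sensors, get_image, sign_off gives the robot as it stands.
- The arm moves only by the shell command python3 -m jog 'ROWS' [FORCE]. ROWS is JSON, a list of rows, each a list of 5 numbers: the shift along the tool's x, y, z in mm, then the turn about the tool's x in rad, then the gripper's target within -1 to 1 (fully open at 1, half-way at 0, shut at -1). A call has 1 to 20 rows; each row is the pose to reach, as a shift and turn from the pose commanded when the call began, along the tool's axes at that moment; what a row does not reach only later rows make up. A row lasts 1/8 s, in which the tool goes at most 62.5 mm and 10.7 degrees, less where a joint would pass 70% of its speed; a pose out of reach is approached as far as the arm can. A call with a gripper value outside its range is refused whole. The fingers move at their own pace and stop on an object; FORCE is the grip in N (left out, the last holds). Time passes only in rows, so rows that repeat a pose let the fingers close. It gives the time, the measured TCP pose, the force and the opening at its end, in the units of the state.
- sensors.state(): the state, without advancing time (a new reading comes with each control period).
- get_image(name): name is "side" or "top" or "wrist"; returns a dict with "pixels" (420x560x3 uint8, red, green, blue), "intrinsics" (3x3 intrinsics, pixels), "R" (3x3) and "t" (3): a world point X has camera coordinates R X + t. Camera axes: x right, y down, z forward; pixel columns grow to the right and rows downward; lengths in m; the calibration is good to about 2 mm. A picture is of the moment at which its call begins. There is no depth.
- sign_off(): hands the job in, once; it reports no verdict.
The state is a dict: "time": time; "joint_pos": joint angles; "joint_velocities": joint speeds; "tau": joint torques, N m; "eef_pos": TCP position; "orientation": TCP orientation; "force": force on the tool from outside, world axes, zero at the start; "moment": the same for the moment, N m; "width": opening from 0.0 (shut) to 1.0 (fully open).
Only numpy, scipy, OpenCV 4.12 (cv2) and the standard library are available. Lean on these libraries where they do the work, as an engineer would, in place of code of your own. Each camera call takes 0.05 s, during which the arm holds its last target.

## Working session

There is one attempt and no reset: what is moved stays moved. The work goes in short steps, Python scripts to look and compute and a shell command to move; the robot and the scene stay as the last step left them, time stands still between calls to the robot, and variables do not carry over. Pictures are saved under pics/ and viewed, and the job is handed in when it is done.

```bash
mkdir -p pics; ls; cat > h.py <<'E'
import numpy as np,cv2
from plant import sensors,get_image,sign_off
def snap(n,f):
    im=get_image(n); cv2.imwrite(f'pics/{f}.png',im['pixels'][:,:,::-1]); np.savez(f'pics/{f}.npz',**im); return im
def onplane(im,u,v,z):
    K=im['intrinsics'];R=im['R'];t=im['t']
    d=R.T@np.linalg.inv(K)@np.array([u,v,1.]);c=-R.T@t
    return c+d*(z-c[2])/d[2]
def proj(im,X):
    p=im['intrinsics']@(im['R']@np.array(X)+im['t']);return p[:2]/p[2]
E
python3 - <<'E'
from h import *
for n in['side','top','wrist']:
    im=snap(n,n+'0');print(n,-im['R'].T@im['t'])
s=sensors.state();print(s)
E
```

```text
pics
side [0.12191198 0.83061845 0.71927369]
top [ 0.30401234 -0.00803328  1.28457295]
wrist [ 0.25077397 -0.43847958  0.37327789]
{'time': 0.15, 'joint_pos': array([-1.21401450e+00,  2.41268103e-01,  3.99591625e-03,  1.33521347e+00,
        1.40509629e-05,  1.57079301e+00]), 'joint_velocities': array([ 7.61295778e-05, -3.25508821e-03,  3.06478454e-03,  6.24025878e-04,
       -3.10634584e-05, -1.03122224e-04]), 'tau': array([ 3.26369509e-04, -3.72634792e+01,  2.52639252e+01,  1.23873886e-02,
       -7.32128598e-06,  1.42765415e-05]), 'eef_pos': array([ 0.17445842, -0.46803958,  0.23058898]), 'orientation': array([-0.12488589, -0.6957838 , -0.12606322,  0.69598598]), 'force': array([0.09132328, 0.16363256, 0.98484437]), 'moment': array([ 0.04690283, -0.01148006,  0.0309355 ]), 'width': 1.000006969569361}
```

View pics/top0.png

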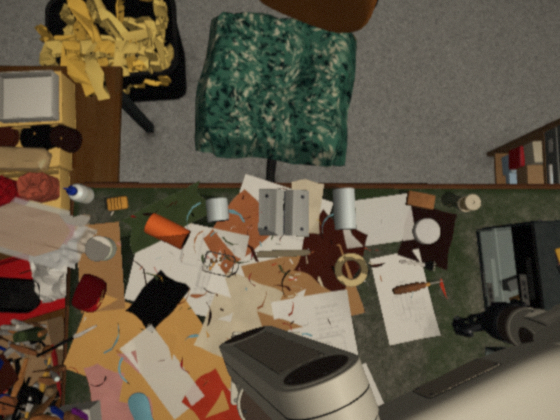

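View pics/side0.png

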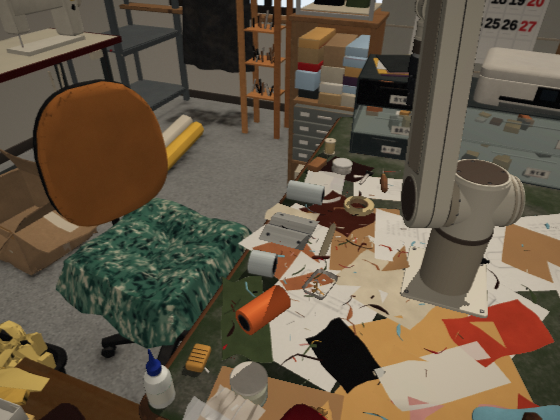

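View pics/wrist0.png

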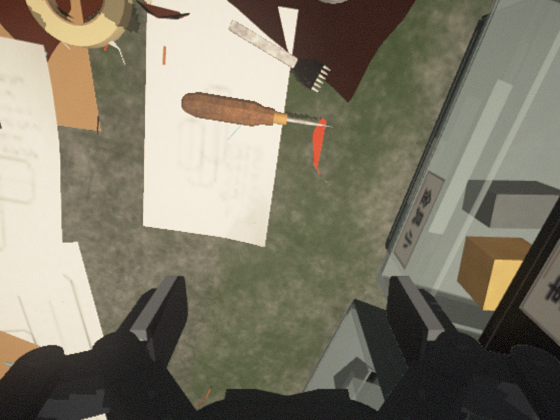

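The top view shows the V-block at about (284,212), the long bar to its right at (345,208), the short bar at (217,208) and an orange decoy at (166,229). The wax block is at (117,203) and the sanding block at (421,199). I'll enlarge these for measurement.

```bash
python3 - <<'E'
from h import *
a=cv2.imread('pics/top0.png')[170:250,200:370];cv2.imwrite('pics/topc.png',cv2.resize(a,None,fx=4.7,fy=4.7,interpolation=cv2.INTER_CUBIC))
a=cv2.imread('pics/side0.png')[165:285,235:345];cv2.imwrite('pics/sidec.png',cv2.resize(a,None,fx=5,fy=5,interpolation=cv2.INTER_CUBIC))
E
```

```text
(no output)
```

View pics/topc.png

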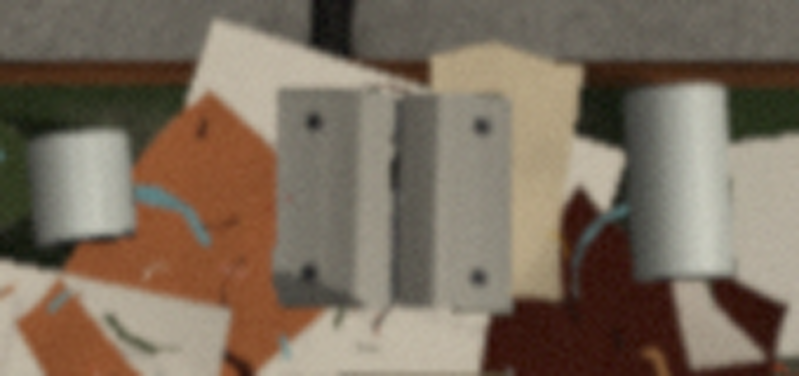

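View pics/sidec.png

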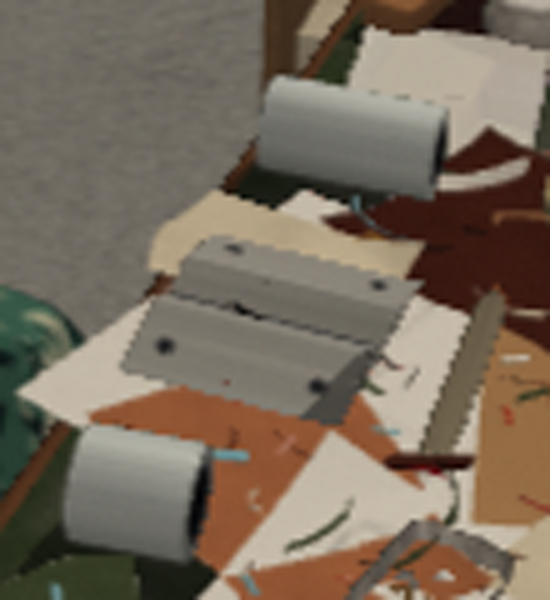

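```bash
python3 - <<'E'
from h import *
im=dict(np.load('pics/top0.npz'))
P=lambda u,v,z:np.round(onplane(im,(u+.5)/4.7+200-.5,(v+.5)/4.7+170-.5,z),4)
print('block');C=[P(*p,0) for p in[(277,88),(274,305),(511,95),(512,310)]];print(*C,np.mean(C,0))
print('Vline',P(396,92,.006),P(393,305,.006))
print('long');[print(P(*p)) for p in[(628,92,.03),(725,85,.03),(735,275,.03),(636,275,.03),(676,83,.06),(685,278,.06)]]
print('short');[print(P(*p)) for p in[(30,145,.03),(128,132,.03),(135,232,.03),(38,242,.03)]]
im=dict(np.load('pics/side0.npz'))
P=lambda u,v,z:np.round(onplane(im,(u+.5)/5+235-.5,(v+.5)/5+165-.5,z),4)
print('side: long top ends',P(290,80,.06),P(430,103,.06),'near end bottom',P(432,196,.0),P(262,172,.0))
print('block near',P(123,370,0),P(345,422,0))
E
```

```text
block
[0.4903 0.0233 0.    ] [0.3597 0.0244 0.    ] [ 0.4865 -0.1177  0.    ] [ 0.3571 -0.1175  0.    ] [ 0.4234   -0.046875  0.      ]
Vline [ 0.4872 -0.0482  0.006 ] [ 0.3596 -0.0463  0.006 ]
long
[ 0.4842 -0.1841  0.03  ]
[ 0.4886 -0.2414  0.03  ]
[ 0.3765 -0.2455  0.03  ]
[ 0.3764 -0.1876  0.03  ]
[ 0.4852 -0.2076  0.06  ]
[ 0.373  -0.2112  0.06  ]
short
[0.4518 0.167  0.03  ]
[0.4596 0.1098 0.03  ]
[0.4008 0.105  0.03  ]
[0.3949 0.1614 0.03  ]
side: long top ends [ 0.4731 -0.2179  0.06  ] [ 0.3846 -0.2246  0.06  ] near end bottom [ 0.3759 -0.2143  0.    ] [ 0.4836 -0.1999  0.    ]
block near [0.4862 0.016  0.    ] [0.3579 0.0123 0.    ]
```

The longer bar is about 168 mm on the −y side of the block, roughly 2.5° off parallel. I'll push with half-open jaws spread along the bar to get two contacts. First I'll work out the tool axes and shifts.

```bash
cat >> h.py <<'E'
from scipy.spatial.transform import Rotation as Ro
def need(target,ydir=None):
    s=sensors.state();q=s['orientation'];M=Ro.from_quat([q[1],q[2],q[3],q[0]]).as_matrix()
    print('t',s['time'],'tcp',s['eef_pos'].round(4),'F',s['force'].round(1),'w',round(s['width'],2));print('axes x',M[:,0].round(3),'y',M[:,1].round(3),'z',M[:,2].round(3))
    print('shift mm',(M.T@(np.array(target)-s['eef_pos'])*1000).round(1))
    if ydir is not None:
        d=M.T@np.array(ydir);print('turn',np.arctan2(d[2],d[1]),'or',np.arctan2(-d[2],-d[1]))
E
python3 -c "
from h import *
need([.432,-.29,.15],[1,.03,0]);need([.432,-.29,.022])"
```

```text
t 0.15 tcp [ 0.1745 -0.468   0.2306] F [0.1 0.2 1. ] w 1.0
axes x [-0.001  0.002 -1.   ] y [ 0.349 -0.937 -0.002] z [-0.937 -0.349 -0.   ]
shift mm [  80.7  -76.7 -303.5]
turn -1.2440026205478611 or 1.8975900330419322
t 0.15 tcp [ 0.1745 -0.468   0.2306] F [0.1 0.2 1. ] w 1.0
axes x [-0.001  0.002 -1.   ] y [ 0.349 -0.937 -0.002] z [-0.937 -0.349 -0.   ]
shift mm [ 208.7  -76.5 -303.5]
```

```bash
python3 -m jog '[[20,-10,-40,-0.16,0],[40,-20,-80,-0.32,0],[60,-30,-120,-0.48,0],[80,-40,-160,-0.64,0],[80,-48,-200,-0.8,0],[80,-58,-240,-0.95,0],[80,-66,-270,-1.1,0],[80,-74,-295,-1.244,0],[80,-77,-303,-1.244,0],[80,-77,-303,-1.244,0],[80,-77,-303,-1.244,0]]'
python3 -c "
from h import *
need([.432,-.29,.022],[1,.03,0]);snap('wrist','w1')"
```

```text
time: 1.52
eef_pos: [0.4308, -0.291, 0.1512]
orientation: [0.507, 0.493, 0.507, -0.493]
force: [0.6, -0.6, -0.4]
width: 0.502
t 1.525 tcp [ 0.4308 -0.291   0.1512] F [ 0.6 -0.6 -0.4] w 0.5
axes x [-0.001 -0.    -1.   ] y [ 1.     0.028 -0.001] z [ 0.028 -1.     0.   ]
shift mm [129.2   1.3  -1. ]
turn -0.002188385355602141 or 3.139404268234191
```

View pics/w1.png

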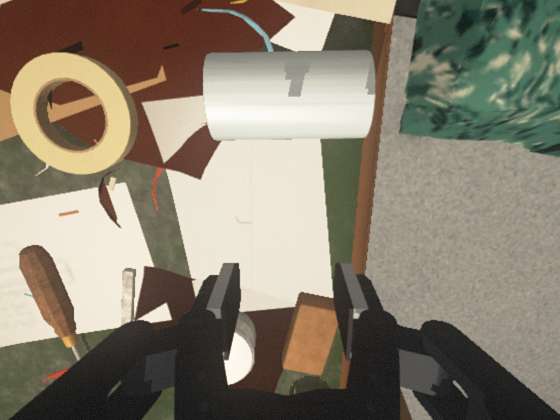

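The wrist view shows the bar at about (290,95), centred on the fingers. The sanding block (310,335) and a white jar (240,350) lie behind them. I'll check the clearances.

```bash
python3 - <<'E'
from h import *
im=dict(np.load('pics/w1.npz'));print('cam',-im['R'].T@im['t'])
for p in [(204,55,.03),(373,52,.03),(374,136,.03),(211,139,.03),(297,293,.025),(338,300,.025)]:print(p,onplane(im,*p).round(4))
im=dict(np.load('pics/top0.npz'))
for p in [(409,192,.025),(434,194,.025),(410,206,.025),(413,231,.03)]:print('top',p,onplane(im,*p).round(4))
E
```

```text
cam [ 0.42814574 -0.2080192   0.29398435]
(204, 55, 0.03) [ 0.3702 -0.1862  0.03  ]
(373, 52, 0.03) [ 0.4871 -0.181   0.03  ]
(374, 136, 0.03) [ 0.4939 -0.2381  0.03  ]
(211, 139, 0.03) [ 0.3727 -0.2438  0.03  ]
(297, 293, 0.025) [ 0.442  -0.3767  0.025 ]
(338, 300, 0.025) [ 0.4787 -0.3828  0.025 ]
top (409, 192, 0.025) [ 0.4777 -0.3958  0.025 ]
top (434, 194, 0.025) [ 0.4723 -0.4654  0.025 ]
top (410, 206, 0.025) [ 0.4386 -0.3975  0.025 ]
top (413, 231, 0.03) [ 0.369  -0.4023  0.03  ]
```

```bash
python3 -m jog '[[30,0,0,0,0],[65,0,0,0,0],[100,1,0,0,0],[120,1,0,0,0],[129,1,0,0,0],[129,1,0,0,0]]'
python3 -m jog '[[0,0,-10,0,0],[0,0,-20,0,0],[0,0,-28,0,0],[0,0,-34,0,0],[0,0,-40,0,0],[0,0,-46,0,0],[0,0,-52,0.003,0],[0,0,-58,0.005,0],[0,0,-64,0.007,0],[0,0,-70,0.01,0],[0,0,-76,0.012,0],[0,0,-80,0.014,0],[0,0,-80,0.014,0],[0,0,-80,0.014,0]]'
python3 -c "
from h import *
need([.426,-.107,.022],[1,-.008,0]);snap('wrist','w2');snap('side','s2');snap('top','t2')"
```

```text
time: 2.33
eef_pos: [0.4321, -0.2908, 0.0222]
orientation: [0.507, 0.493, 0.507, -0.493]
force: [-0.6, -0.6, -0.6]
width: 0.498
time: 4.08
eef_pos: [0.4303, -0.2106, 0.0223]
orientation: [0.504, 0.496, 0.504, -0.496]
force: [-0.1, 0.0, -0.6]
width: 0.499
t 4.075 tcp [ 0.4303 -0.2106  0.0223] F [-0.1  0.  -0.6] w 0.5
axes x [ 0. -0. -1.] y [1.    0.016 0.   ] z [ 0.016 -1.     0.   ]
shift mm [   0.3   -2.7 -103.7]
turn 0.02388168654433214 or -3.1177109670454612
```

View pics/w2.png

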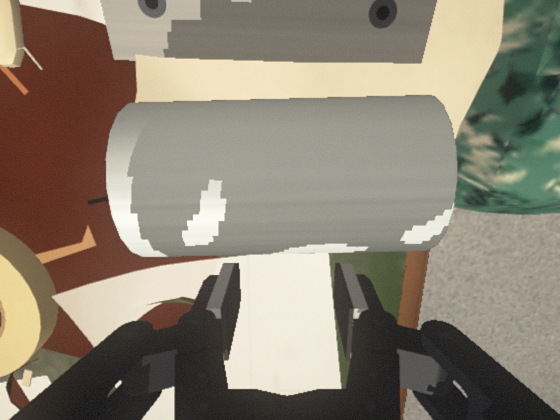

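View pics/s2.png

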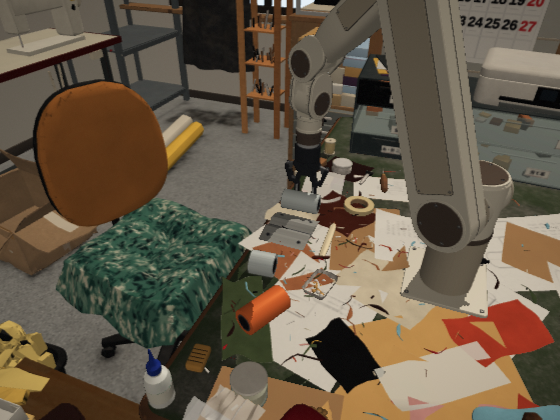

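The bar has rolled toward the ramp and lies nearly parallel to it, at about (285,178) in the wrist view. It isn't touching the fingers, or barely. I'll locate it before the ramp.

```bash
python3 - <<'E'
from h import *
im=dict(np.load('pics/w2.npz'));print('cam',-im['R'].T@im['t'])
for p in [(140,104,.03),(430,96,.03),(440,248,.03),(140,254,.03),(107,175,.03),(456,170,.03),(135,60,0),(422,62,0)]:print(p,onplane(im,*p).round(4))
E
```

```text
cam [ 0.42850998 -0.12756068  0.16509987]
(140, 104, 0.03) [ 0.3745 -0.1331  0.03  ]
(430, 96, 0.03) [ 0.4813 -0.1286  0.03  ]
(440, 248, 0.03) [ 0.4945 -0.1896  0.03  ]
(140, 254, 0.03) [ 0.3673 -0.1944  0.03  ]
(107, 175, 0.03) [ 0.3583 -0.1602  0.03  ]
(456, 170, 0.03) [ 0.4955 -0.156   0.03  ]
(135, 60, 0) [ 0.3624 -0.116   0.    ]
(422, 62, 0) [ 0.4874 -0.1147  0.    ]
```

```bash
python3 -m jog '[[0,0,-5,0.003,0],[0,0,-10,0.006,0],[0,0,-15,0.01,0],[0,0,-20,0.013,0],[0,0,-25,0.016,0],[0,0,-30,0.016,0],[0,0,-35,0.016,0],[0,0,-40,0.016,0],[0,0,-45,0.016,0],[0,0,-50,0.016,0],[0,0,-55,0.016,0],[0,0,-60,0.016,0],[0,0,-65,0.016,0],[0,0,-70,0.016,0],[0,0,-75,0.016,0],[0,0,-80,0.016,0],[0,0,-84,0.016,0],[0,0,-88,0.016,0],[0,0,-90,0.016,0],[0,0,-90,0.016,0]]'
python3 -c "
from h import *
need([.426,-.107,.022],[1,-.008,0]);snap('wrist','w3');snap('side','s3')
a=cv2.imread('pics/s3.png')[150:290,230:350];cv2.imwrite('pics/s3c.png',cv2.resize(a,None,fx=4,fy=4,interpolation=cv2.INTER_CUBIC))"
```

```text
time: 6.72
eef_pos: [0.4297, -0.1219, 0.0231]
orientation: [0.501, 0.5, 0.499, -0.501]
force: [0.1, -5.3, 2.7]
width: 0.499
t 6.725 tcp [ 0.4297 -0.1219  0.0231] F [ 0.1 -5.3  2.7] w 0.5
axes x [ 0.002 -0.003 -1.   ] y [ 1.    -0.001  0.002] z [-0.001 -1.     0.003]
shift mm [  1.   -3.7 -14.9]
turn 0.007453527086291475 or -3.1341391265035017
```

View pics/w3.png

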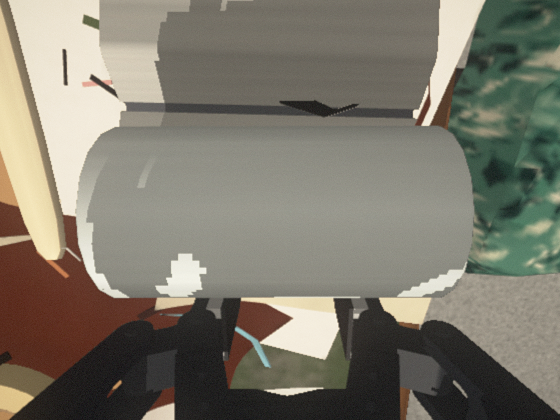

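View pics/s3c.png

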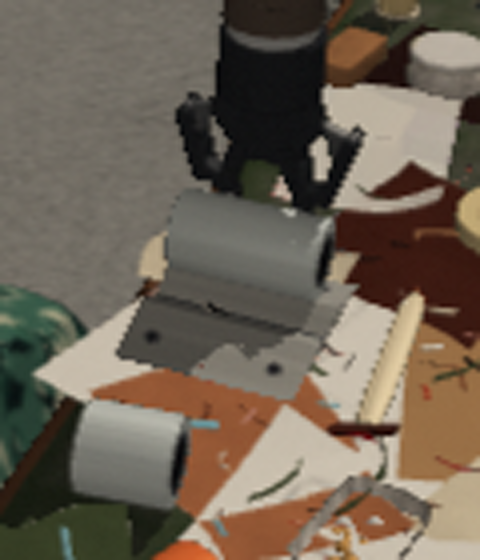

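The bar is near the crest, resting against the fingers and parallel to the V. A slow final push comes next.

```bash
python3 -m jog '[[0,0,-1.5,0.004,0],[0,0,-3,0.007,0],[0,0,-4.5,0.007,0],[0,0,-6,0.007,0],[0,0,-7.5,0.007,0],[0,0,-9,0.007,0],[0,0,-10.5,0.007,0],[0,0,-12,0.007,0],[0,0,-13,0.007,0],[0,0,-14,0.007,0],[0,0,-14,0.007,0],[0,0,-14,0.007,0],[0,0,-14,0.007,0]]'
python3 -c "
from h import *
need([.426,-.107,.022],[1,-.008,0]);snap('wrist','w4')"
```

```text
time: 8.45
eef_pos: [0.4288, -0.1066, 0.0223]
orientation: [-0.498, -0.502, -0.498, 0.502]
force: [-0.1, 0.4, -0.2]
width: 0.498
t 8.45 tcp [ 0.4288 -0.1066  0.0223] F [-0.1  0.4 -0.2] w 0.5
axes x [ 0. -0. -1.] y [ 1.    -0.007  0.   ] z [-0.007 -1.     0.   ]
shift mm [ 0.3 -2.8  0.4]
turn 0.0008963767367663832 or -3.140696276853027
```

View pics/w4.png

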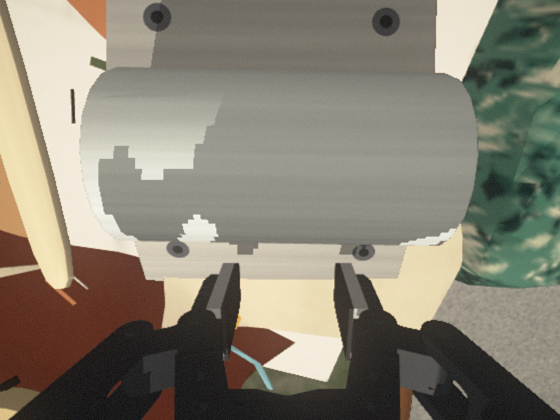

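The bar has rolled off the fingers into the V: it's at about (280,155) with block showing on both sides, and the force has dropped to zero. I'll back off, rise and check.

```bash
python3 -m jog '[[0,0,10,0,0],[0,0,30,0,0],[0,0,60,0,0],[-20,0,90,0,0],[-60,0,110,0,0],[-100,0,130,0,0],[-140,-30,160,0,0],[-160,-80,190,0,0],[-160,-130,200,0,0],[-160,-170,200,0,0],[-160,-170,200,0,0],[-160,-170,200,0,0]]'
python3 -c "
from h import *
need([.426,-.107,.022]);snap('top','t5');snap('side','s5')
a=cv2.imread('pics/t5.png')[170:250,200:370];cv2.imwrite('pics/t5c.png',cv2.resize(a,None,fx=4.7,fy=4.7,interpolation=cv2.INTER_CUBIC))
a=cv2.imread('pics/s5.png')[165:285,235:345];cv2.imwrite('pics/s5c.png',cv2.resize(a,None,fx=5,fy=5,interpolation=cv2.INTER_CUBIC))
"
```

```text
time: 10.0
eef_pos: [0.2577, -0.306, 0.1826]
orientation: [0.498, 0.502, 0.498, -0.502]
force: [0.2, 0.3, 0.6]
width: 0.501
t 10.0 tcp [ 0.2577 -0.306   0.1826] F [0.2 0.3 0.6] w 0.5
axes x [ 0.001 -0.001 -1.   ] y [ 1.    -0.008  0.001] z [-0.008 -1.     0.001]
shift mm [ 160.6  166.6 -200.5]
```

View pics/t5c.png

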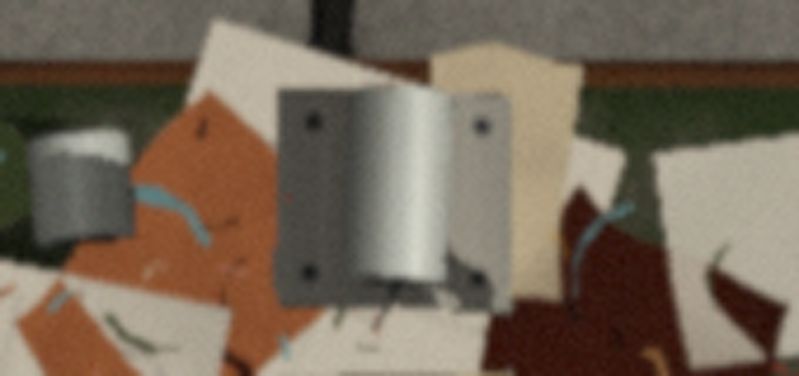

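View pics/s5c.png

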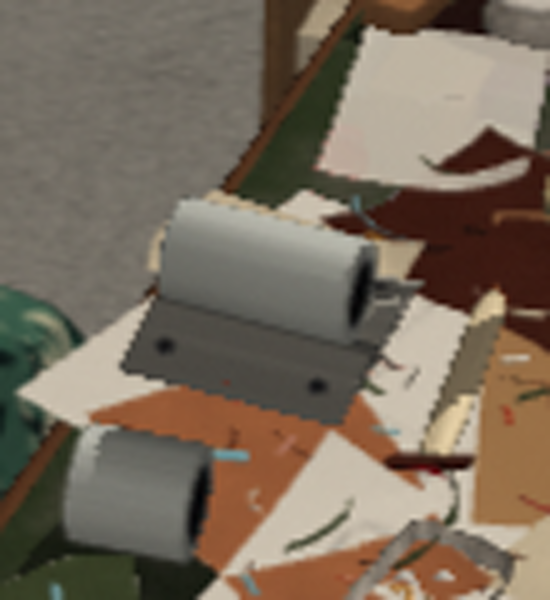

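View pics/t5.png

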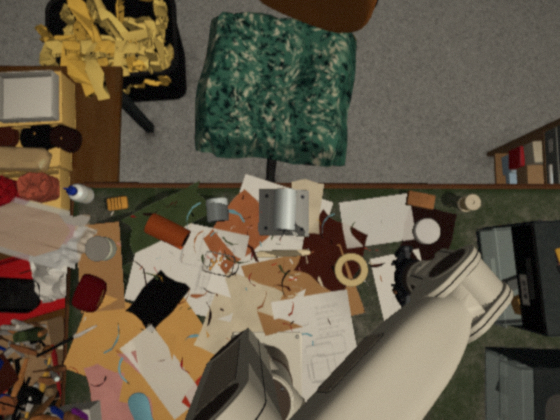

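The crop shows the bar seated on the V line at about (401,185), with nothing else displaced. I'll check the numbers, and whether the bar is still at rest.

```bash
python3 - <<'E'
from h import *
im=dict(np.load('pics/top0.npz'))
P=lambda u,v,z:np.round(onplane(im,(u+.5)/4.7+200-.5,(v+.5)/4.7+170-.5,z),4)
for p in[(358,92),(450,95),(448,275),(353,272)]:print(P(*p,.04))
print(P(404,86,.07),P(400,282,.05))
s=dict(np.load('pics/side0.npz'))
# seated model silhouettes overlay in both views
t2=get_image('top');a=cv2.imread('pics/t5.png').astype(int);b=t2['pixels'][:,:,::-1].astype(int)
print('motion diff',np.abs(a-b)[180:250,255:320].mean(),np.abs(a-b)[:150].mean())
for nm,f in(('top','t5'),('side','s5')):
    im=dict(np.load(f'pics/{f}.npz'));z=5;i=cv2.imread(f'pics/{f}.png')
    x0,y0=(250,175) if nm=='top' else (245,190)
    c=cv2.resize(i[y0:y0+80,x0:x0+80],None,fx=z,fy=z)
    for xe in(-.055,.055):
        for h in np.linspace(0,2*np.pi,40):
            q=(proj(im,[.425+xe,-.047-.008*xe+.03*np.cos(h),.04+.03*np.sin(h)])-[x0,y0]+.5)*z
            cv2.circle(c,tuple(int(k) for k in q),1,(0,0,255),-1)
    cv2.imwrite(f'pics/ov_{nm}.png',c)
cv2.imwrite('pics/ov.png',np.hstack([cv2.imread('pics/ov_top.png'),cv2.imread('pics/ov_side.png')]))
E
```

```text
[ 0.4823 -0.0249  0.04  ]
[ 0.4807 -0.0786  0.04  ]
[ 0.3756 -0.0772  0.04  ]
[ 0.3772 -0.0222  0.04  ]
[ 0.4815 -0.0507  0.07  ] [ 0.3709 -0.049   0.05  ]
motion diff 2.1619047619047618 2.3537738095238097
```

View pics/ov.png

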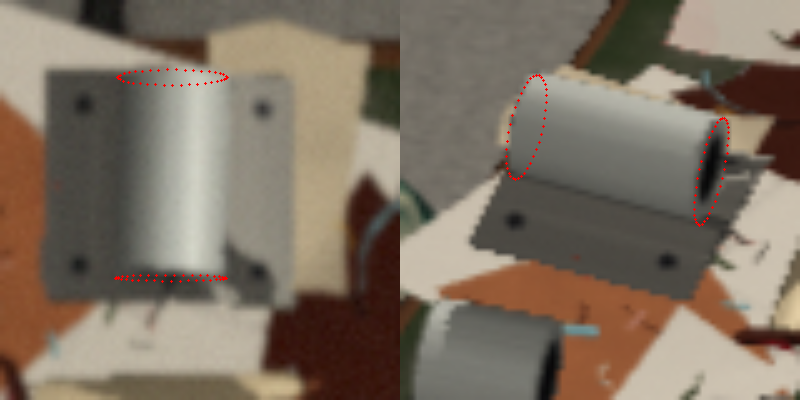

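The predicted outline of the seated bar matches both views. The bar isn't moving and the gripper is clear, so I'm handing in.

```bash
python3 -c "
from plant import sign_off
print(sign_off())"
```

```text
the job is handed in; nothing more can be done
None
```

The longer bar now rests in the V, and I've handed the job in; no verdict was reported. I pushed it from its −y side with half-open fingertips. It rolled about 168 mm along the bench, up the ramp and over the crest, and dropped into the V without being picked up. I then backed the gripper clear, finishing at about 10 s of the 32 s allowed.

**Seating:** the outline expected for a seated bar (axis 40 mm up, on the V's middle) matches the top and side pictures. From the top view alone, the bar's axis comes out at y ≈ −0.050 m, and the block's middle at −0.047 m. I put most of that 3 mm gap down to blurred edges and the 2 mm calibration, but the limit is 4 mm. The bar looks parallel to the V and within a few millimetres of its middle lengthwise.

**At rest and clear:** two pictures showed no movement beyond camera noise, and the tool force was near zero.

**Other objects:** the short bar, wax block, sanding block and orange look-alike appeared unmoved. I judged that by eye from the pictures and didn't re-measure them.

**One disagreement:** the block measured about 141 mm across in the pictures, but the text gives 170 mm. This made no difference to the push.

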